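# Hold the reagent cage open

## Robot

A 6-joint arm with a two-finger parallel gripper is mounted at the origin on the work surface. World frame = base frame: x ahead of the robot, y to its left, z up, the work surface at z = 0. Lengths are in m, angles in degrees, forces in N, time in s.
With the tool pointing down it reaches from about 0.375 to 0.9 m from the base axis. Payload 3.1 kg.
Tool frame: the origin (TCP) lies between the finger pads; the fingertips stand 11 mm ahead of it and the grasp point (between the pads) lies 8 mm behind it; z points along the fingers, y is the line along which they close (so a half turn about z gives the same grasp; the last joint's range is limited). The gripper opens to 87 mm and grips with 3 to 60 N. Pads are 19 mm wide; open, the fingers measure 117 mm over their backs; the gripper's body (75 mm by 190 mm) begins 51 mm behind the grasp point.
Start: joints at [-76.977, 30.224, 82.088, -0, 67.689, -10.227], TCP at [0.247, -0.574, 0.204] pointing down, gripper open.
Joint ranges: [-176.69, 176.69], [-43.24, 126.21], [12.49, 139.97], [-82, 262], [0, 151.66], [-163.58, 163.58]. Speed limits (degrees/s): [159.86, 159.86, 180, 180, 180, 180].

## Interface

Orientations are given as a 3x3 rotation matrix whose columns are the frame's x, y, z axes.
In Python, from rig import bot gives the robot as it stands.
- The arm moves only by the tool apply_moves, never from a script. Its argument "steps" is a list that holds one entry, the list of rows, each a list of 7 numbers: the shift along the tool's x, y, z in cm, then the turn, a rotation vector about the tool's x, y, z in degrees, then the gripper command: -1 is shut, 1 is fully open, values between are in proportion. In form: [[[dx, dy, dz, rx, ry, rz, jaw], ...]]. A call has 1 to 20 rows; each row is the pose to reach, as a shift and turn from the pose commanded when the call began, along the tool's axes at that moment; what a row does not reach only later rows make up. A row lasts 1/8 s, in which the tool goes at most 62.5 mm and 10.7 degrees, less where a joint would pass 70% of its speed; a pose out of reach is approached as far as the arm can. A call with a gripper value outside its range is refused whole. The fingers move at their own pace and stop on an object; the grip force is fixed at half the most. Time passes only in rows, so rows that repeat a pose let the fingers close. It gives the time, the measured TCP pose, the force, the opening and the grip force at its end, in the units of the state.
- bot.read_state(): the state, without advancing time (a new reading comes with each control period).
- bot.capture(name): name is "side" or "top" or "wrist"; returns the picture (480x640x3 uint8, blue, green, red); there is no depth.
- bot.camera_model(name): a dict with "intrinsics" (3x3 intrinsics, pixels), "R" (3x3) and "t" (3): a world point X has camera coordinates R X + t. Camera axes: x right, y down, z forward; pixel columns grow to the right and rows downward; lengths in m; the calibration is good to about 2 mm. A picture is of the moment at which its call begins: read the wrist's pose just before it. camera_model takes no time and is no camera call; for the wrist camera it gives the pose at the moment of the call.
- bot.hand_in(): hands the job in; it is judged then, once.
The state is a dict: "time_s": time; "joint_positions": joint angles; "qvel": joint speeds; "tau": joint torques, N m; "position": TCP position; "tcp_rot": TCP orientation; "force": force on the tool from outside, world axes, zero at the start; "moment": the same for the moment, N m; "opening": opening from 0.0 (shut) to 1.0 (fully open); "grasp_force": force on a finger pad.
Only numpy, scipy, OpenCV 4.12 (cv2) and the standard library are available. Lean on these libraries where they do the work, as an engineer would, in place of code of your own. Each camera call takes 0.05 s, during which the arm holds its last target. There are 200 camera calls.

## Task

The bolt on the reagent cage's gate sags and its nose hangs behind the keeper's bent lip: raise the bolt by its knob, draw it out over the lip and pull the gate open. The spring hinge shuts the gate again, so finish while still holding it, still, about 10 cm open at its free edge, so that I can reach in. Leave the bottles and glassware where they stand.

Things in the scene. Friction and masses are not known exactly. Their poses are not given: they have to be found in the camera images.
- cage: Open-topped aluminium reagent cage with steel bars, 260 x 370 mm base, fixed to the bench. Origin: centre of its underside, on the bench. Its -x side (roughly towards the robot) is the gate; its y axis runs along the closed gate. The gate's hinge is at its +y front corner, the latch post with the keeper at its -y front corner (post top 144 mm high).
- gate_panel: The gate: aluminium frame with bars, 20 mm thick, 262 mm wide, top rail's upper face 150 mm above the bench. Turns about an upright hinge at its origin (hinge axis, bench height); from the hinge the gate extends along its own -y. It carries the bolt on its top rail.
- gate (a joint): Gate angle, rad: 0 shut, growing as the free edge swings out of the cage towards the robot (clockwise from above); stop at 1.3. A spring hinge pulls it shut, 0.32 N m when shut, 0.8 N m per rad more (about 4 N at the drawn knob at 0.4 rad): it falls shut when let go.
- gate_hinge (a point): Point on the hinge axis at the height of the top rail's upper face (150 mm).
- gate_edge (a point): Free (latch) edge of the gate, 270 mm from the hinge axis, 150 mm high; when the gate is 100 mm open here the gate angle is 0.38 rad.
- bolt: The barrel bolt: steel rod 12 mm thick, 200 mm long, about 0.3 kg, on the gate's top rail 170 mm above the bench. Origin: its pivot, in the mouth of the worn barrel (115 mm from the hinge axis when shot home), which slides with it; it extends along its own -y: knob 115 mm, nose 189 mm out. It stays where it is slid, but its tip sinks back when let go.
- knob (a point): Centre of the bolt's knob: an upright round steel knob 26 mm in diameter, 24 mm high, on a 10 mm stem; centre about 213 mm above the bench and 230 mm from the hinge axis when the bolt is shot home. Free all round; can be pinched from above.
- bolt_draw (a joint): How far the bolt is drawn, m: 0 shot home, 0.060 fully drawn; it moves along the gate towards the hinge (gate's +y), 1 to 2 N of friction. The tip has left the keeper from 0.036.
- bolt_lift (a joint): Angle by which the bolt is raised about its pivot, rad: 0 sagging, 0.16 at most. 0.08 raises the knob 9 mm and the nose 15 mm.
- bolt_nose (a point): Underside of the nose, a 10 mm square peg that points down 22 mm from the rod's tip; at rest 4 mm above the latch post. It hangs behind the keeper's lip; when shot home there are about 13 mm of play before it meets the lip.
- keeper_lip (a point): Top of the keeper's bent lip: a steel plate 4 mm thick and 17 mm high that stands up across the bolt's way on the latch post, fixed. The nose must rise about 13 mm (knob 8 mm, bolt_lift 0.07) to pass over it. The keeper also has a wall 46 mm high on the robot's side, which holds the gate shut until the tip is drawn out of it.
- bottle_a: Clear bottle, blue cap, 56 mm in diameter, 125 mm high, standing in the cage. Origin: centre of its foot.
- bottle_b: Amber jar, 64 mm in diameter, 115 mm high, standing in the cage. Origin: centre of its foot.
- bottle_c: White bottle, black cap, 56 mm in diameter, 125 mm high, standing in the cage. Origin: centre of its foot.
- beaker: Glass beaker, 72 mm in diameter, 90 mm high, beside the latch post. Origin: centre of its foot.
- jar: Low clear jar, white lid, 68 mm in diameter, 80 mm high, beside the hinge side of the cage. Origin: centre of its foot.
- wash_bottle: White wash bottle, 64 mm in diameter, 170 mm high, to the robot's right. Origin: centre of its foot.
- dish: White dish, 100 mm in diameter, 30 mm high, to the robot's right. Origin: centre of its foot.
There are look-alikes about, which are no part of the job. There is more than one size of the dish; the one meant has the size given above.

How it is judged:
By the outcome, as a careful person would: the job done as asked, in the order asked, and still so for the second after the job is handed in, while the arm keeps its last pose, push and grip.
It also fails if it takes over 35 s, if anything falls off the work surface, if the arm or the gripper's body presses on something with over 40 N, if the wrist force passes 120 N, or if a joint passes its speed limit or range.

## Working session

There is one attempt and no reset: what is moved stays moved. The work goes in short steps, Python scripts to look and compute and a tool call to move; the robot and the scene stay as the last step left them, time stands still between calls to the robot, and variables do not carry over. Pictures are saved under pics/ and viewed, at most 10 in all, crops included, and the job is handed in when it is done.

Besides the shell and the picture viewer there is one more tool, called after "Emit:" by a JSON object that holds its "name" and its "arguments". apply_moves: Moves the arm, as the interface text tells. Its arguments: {"type":"object","properties":{"steps":{"type":"array","items":{"type":"array","items":{"type":"array","items":{"type":"number"}}}}},"required":["steps"]}

```bash
ls; mkdir -p pics
python3 - <<'E'
from rig import bot
import cv2,numpy as np
np.set_printoptions(precision=4,suppress=True)
for n in ("top","side"):
    cv2.imwrite(f"pics/{n}0.png",bot.capture(n))
    m=bot.camera_model(n);print(n,m["intrinsics"],m["R"],m["t"])
s=bot.read_state();print(s)
E
```

```text
pics
top [[490.862    0.     314.5067]
 [  0.     490.862  238.7502]
 [  0.       0.       1.    ]] [[-0.0263 -0.9993 -0.0253]
 [-0.9969  0.0281 -0.0741]
 [ 0.0747  0.0233 -0.9969]] [-0.0557  0.5413  1.3382]
side [[516.9065   0.     324.7067]
 [  0.     516.9065 243.8685]
 [  0.       0.       1.    ]] [[ 0.9552  0.2958  0.0109]
 [ 0.1994 -0.6161 -0.762 ]
 [-0.2187  0.7301 -0.6474]] [-0.4855 -0.0606  1.6972]
{'time_s': 0.1, 'joint_positions': array([-76.977 ,  30.2734,  82.1478,  -0.0007,  67.6877, -10.2291]), 'qvel': array([ 0.0528, -0.1453, -0.0521, -0.042 , -0.1486,  0.0689]), 'tau': array([ -0.0005, -44.0985, -17.7151,   0.0634,   0.0534,  -0.    ]), 'position': array([ 0.2466, -0.5736,  0.203 ]), 'tcp_rot': array([[ 0.9188,  0.3948, -0.0004],
       [ 0.3948, -0.9188,  0.0018],
       [ 0.0003, -0.0019, -1.    ]]), 'force': array([-1.2284,  0.4493,  0.0784]), 'moment': array([-0.0299,  0.0201, -0.0597]), 'grasp_force': 0.0, 'opening': 0.9985821454719752}
```

View pics/top0.png

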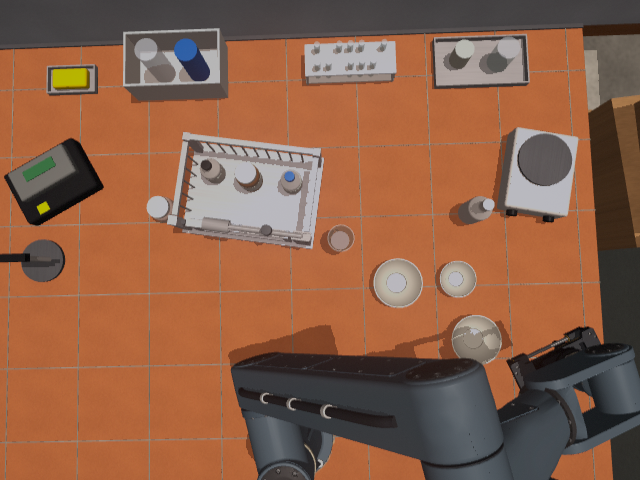

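View pics/side0.png

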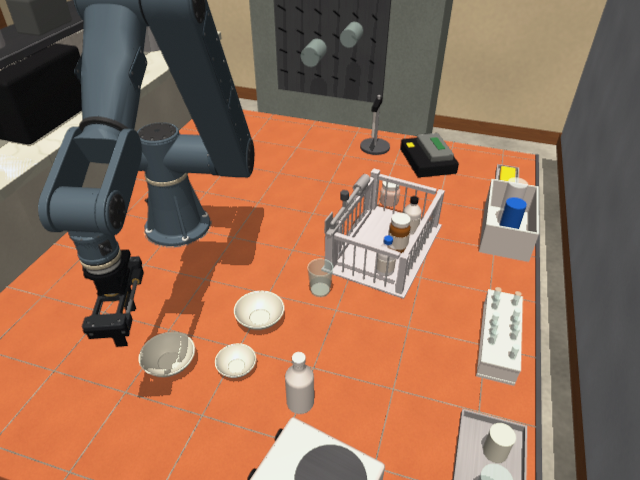

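The top view shows the cage at about (185–320, 135–245). The gate is on its lower (robot) side, with the knob near (265,230), the barrel near (215,224), the latch post near (310,243) and the beaker at (340,238). In the side view the knob is near (345,195). I'll enlarge both and measure.

```bash
cat > h.py <<'E'
from rig import bot
import cv2,numpy as np
np.set_printoptions(precision=4,suppress=True)
def ray(n,uv,m=None):
    m=m or bot.camera_model(n)
    d=m["R"].T@np.linalg.solve(m["intrinsics"],[*uv,1]);return -m["R"].T@m["t"],d/np.linalg.norm(d)
def plane(n,uv,z,m=None):
    o,d=ray(n,uv,m);return o+d*(z-o[2])/d[2]
def tri(rays):
    A=sum(np.eye(3)-np.outer(d,d) for o,d in rays);b=sum((np.eye(3)-np.outer(d,d))@o for o,d in rays)
    return np.linalg.solve(A,b)
E
python3 - <<'E'
from h import *
t=cv2.imread("pics/top0.png");s=cv2.imread("pics/side0.png")
a=cv2.resize(t[195:255,165:325],None,fx=5,fy=5,interpolation=cv2.INTER_CUBIC)
b=cv2.resize(s[165:275,310:450],None,fx=2.7,fy=2.7,interpolation=cv2.INTER_CUBIC)
o=np.zeros((600,800,3),np.uint8);o[:300,:800]=a;o[300:300+b.shape[0],:b.shape[1]]=b[:300]
cv2.imwrite("pics/crop.png",o)
E
```

```text
(no output)
```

View pics/crop.png

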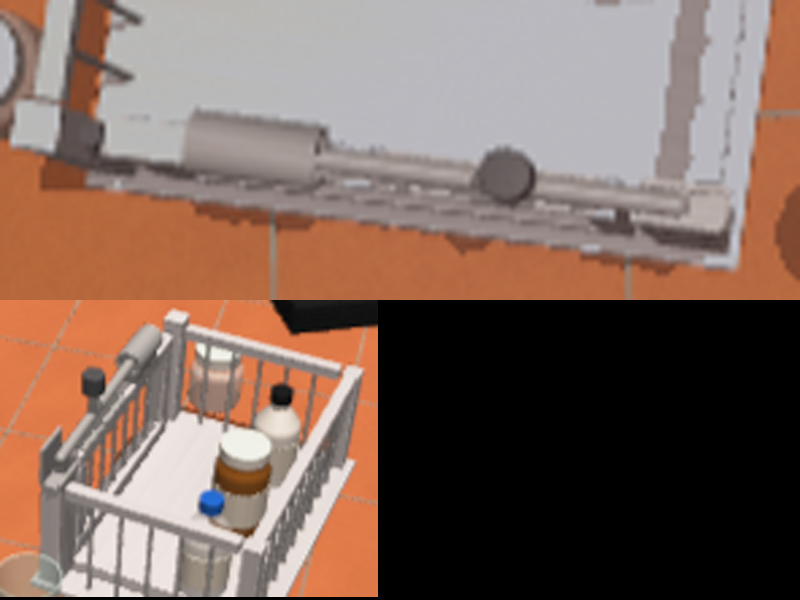

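The single dark upright knob is at top px (266,230) and side px (344.4,195.4). The rod runs from top px (229,226.4) to (303,235), with the bent keeper wall beyond it.

Run:
```python
from h import *
k=tri([ray("top",(266,230)),ray("side",(344.4,195.4))]);print("knob",k, plane("top",(266,230),.225),plane("side",(344.4,195.4),.213))
a=plane("top",(229,226.4),.172);b=plane("top",(303,235),.168);print(a,b)
g=(a-b)[:2];g/=np.linalg.norm(g);print("gate+y dir",g,"deg",np.degrees(np.arctan2(g[1],g[0])))
h=k[:2]+g*.230;print("hinge",h)
s=bot.read_state();R=s["tcp_rot"]
print(R, s["joint_positions"])
print(R.T@(k-s["position"])*100)
```

```text
knob [0.5505 0.0404 0.2124] [0.548  0.0384 0.225 ] [0.5519 0.0403 0.213 ]
[0.5647 0.1363 0.172 ] [ 0.5385 -0.0458  0.168 ]
gate+y dir [0.1421 0.9898] deg 81.82904803660625
hinge [0.5832 0.2681]
[[ 0.9188  0.3948 -0.0004]
 [ 0.3948 -0.9188  0.0018]
 [ 0.0003 -0.0019 -1.    ]] [-76.977   30.2734  82.1478  -0.0007  67.6877 -10.2291]
[ 52.1642 -44.4151  -0.8445]
```

Emit:
{"name": "apply_moves", "arguments": {"steps": [[[3.5,-3,-3,0,0,-4,1],[7.3,-6.2,-6,0,0,-8,1],[11,-9.4,-9,0,0,-12,1],[14.8,-12.6,-10,0,0,-16,1],[18.6,-15.8,-10,0,0,-20,1],[22.4,-19,-10,0,0,-25,1],[26.2,-22.2,-10,0,0,-29,1],[30,-25.4,-10,0,0,-33,1],[33.8,-28.6,-10,0,0,-37,1],[37.5,-31.8,-10,0,0,-41,1],[41.2,-35,-10,0,0,-46,1],[45,-38.2,-10,0,0,-50,1],[48.6,-41.3,-10,0,0,-54,1],[51,-43.4,-10,0,0,-57,1],[52.2,-44.4,-10,0,0,-58.5,1],[52.2,-44.4,-10,0,0,-58.5,1],[52.2,-44.4,-10,0,0,-58.5,1]]]}}

```text
time_s: 2.22
position: [0.5506, 0.0388, 0.3037]
tcp_rot: [[0.145, 0.989, -0.001], [0.989, -0.145, -0.001], [-0.001, -0.001, -1.0]]
force: [-0.2, 0.4, -0.4]
opening: 1.005
grasp_force: 0.0
```

Run:
```python
from h import *
s=bot.read_state();m=bot.camera_model("wrist");im=bot.capture("wrist")
cv2.imwrite("pics/w1.png",im)
import pickle;pickle.dump(m,open("w1.pkl","wb"))
print(s["position"],s["tcp_rot"],s["joint_positions"],s["force"],s["time_s"])
P=m["R"]@np.array([.5505,.0404,.225])+m["t"];print((m["intrinsics"]@P/P[2])[:2], -m["R"].T@m["t"])
```

```text
[0.5506 0.0388 0.3037] [[ 0.1448  0.9895 -0.0009]
 [ 0.9895 -0.1448 -0.0006]
 [-0.0007 -0.0008 -1.    ]] [-7.5516 18.5883 85.12   -0.0404 76.3358  0.7855] [-0.2132  0.3894 -0.4158] 2.225
[322.3123 238.2942] [0.5606 0.1185 0.4843]
```

View pics/w1.png

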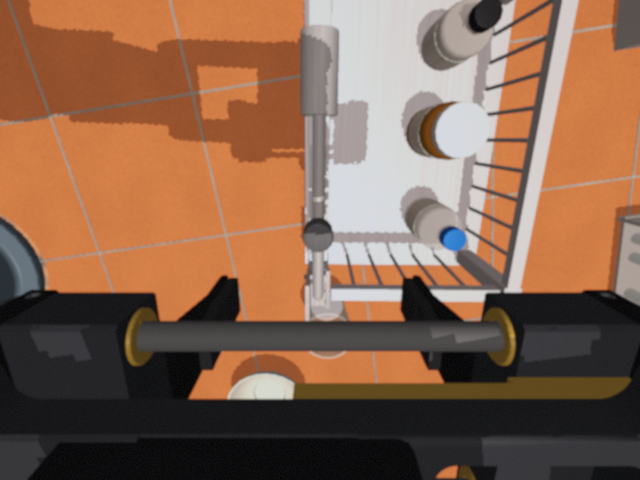

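The wrist view shows the knob's top face at about (318,237) against a predicted (322,238), so it is about 2 mm nearer the robot. The rod runs straight up the image, so the tool is square to the gate. Next I descend and pinch.

Emit:
{"name": "apply_moves", "arguments": {"steps": [[[0.1,-0.2,3,0,0,0,1],[0.1,-0.2,6,0,0,0,1],[0.1,-0.2,8.5,0,0,0,1],[0.1,-0.2,9.8,0,0,0,1],[0.1,-0.2,9.8,0,0,0,1],[0.1,-0.2,9.8,0,0,0,-1],[0.1,-0.2,9.8,0,0,0,-1],[0.1,-0.2,9.8,0,0,0,-1],[0.1,-0.2,9.8,0,0,0,-1],[0.1,-0.2,9.8,0,0,0,-1],[0.1,-0.2,9.8,0,0,0,-1],[0.1,-0.2,9.8,0,0,0,-1],[0.1,-0.2,9.8,0,0,0,-1]]]}}

```text
time_s: 3.9
position: [0.5493, 0.0411, 0.2059]
tcp_rot: [[0.143, 0.99, 0.0], [0.99, -0.143, 0.0], [0.0, 0.0, -1.0]]
force: [0.8, -0.0, 0.1]
opening: 0.17
grasp_force: 0.3
```

Emit:
{"name": "apply_moves", "arguments": {"steps": [[[0,0,0,0,0,0,-1],[0,0,0,0,0,0,-1]]]}}

```text
time_s: 4.15
position: [0.5493, 0.0411, 0.2059]
tcp_rot: [[0.143, 0.99, 0.0], [0.99, -0.143, -0.0], [0.0, 0.0, -1.0]]
force: [0.2, 0.4, 0.8]
opening: 0.02
grasp_force: 0.4
```

Run:
```python
from h import *
cv2.imwrite("pics/w2.png",np.hstack([bot.capture("wrist")[130:480,130:520],bot.capture("side")[140:315,260:455].repeat(2,0).repeat(2,1)]))
```

```text
(no output)
```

View pics/w2.png

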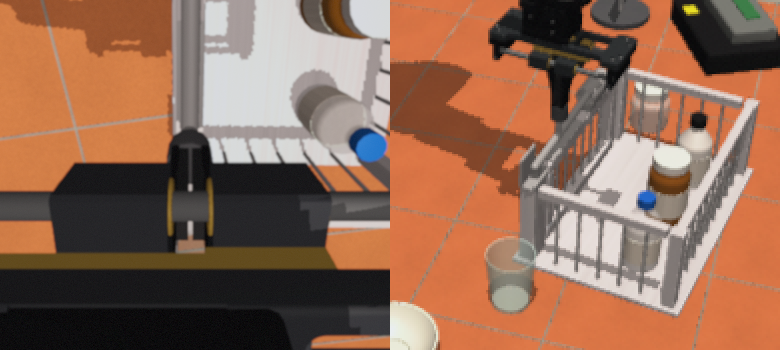

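The fingers shut on nothing (opening 0.02). In the wrist view the dark round end at crop (188,138), which is full (318,268), may be the knob or the fingertips. I'll project the known points to tell which.

Run:
```python
from h import *
m=bot.camera_model("wrist")
def pr(X):
    P=m["R"]@np.array(X)+m["t"];return (m["intrinsics"]@P/P[2])[:2]
print("tip",pr([.5493,.0411,.195]),"tcp",pr([.5493,.0411,.206]),"grasp",pr([.5493,.0411,.214]))
for y in(.03,.04,.05,.06,.07,.08):print(y,pr([.5493,y,.225]),pr([.5493,y,.201]))
a=cv2.imread("pics/w2.png")[60:330,90:290];cv2.imwrite("pics/w2c.png",cv2.resize(a,None,fx=2.2,fy=2.2,interpolation=cv2.INTER_CUBIC))
# wrist1 rays
import pickle;m1=pickle.load(open("w1.pkl","rb"))
for uv in((318,220),(318,234),(318,250)):print(uv,plane("wrist",uv,.225,m1),plane("wrist",uv,.201,m1))
print(tri([ray("top",(266,230)),ray("wrist",(318,237),m1)]))
```

```text
tip [323.2278 272.3432] tcp [323.3809 279.5637] grasp [323.503  285.3213]
0.03 [326.543  312.3267] [325.8493 292.693 ]
0.04 [323.9755 295.8873] [323.5647 277.847 ]
0.05 [321.3234 278.9066] [321.2135 262.5689]
0.06 [318.5826 261.3575] [318.793  246.8394]
0.07 [315.7484 243.2111] [316.2998 230.6382]
0.08 [312.8161 224.4361] [313.7307 213.9439]
(318, 220) [0.5493 0.0561 0.225 ] [0.5482 0.0503 0.201 ]
(318, 234) [0.5476 0.0445 0.225 ] [0.5463 0.0377 0.201 ]
(318, 250) [0.5455 0.0309 0.225 ] [0.5441 0.0228 0.201 ]
[0.5478 0.0396 0.2181]
```

View pics/w2c.png

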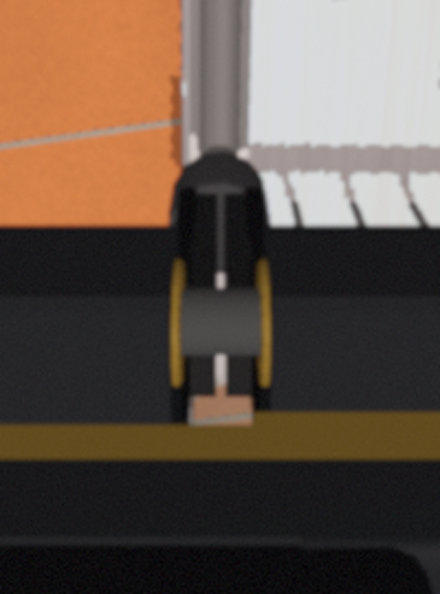

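Run:
```python
from h import *
m=bot.camera_model("side")
def pr(X):
    P=m["R"]@np.array(X)+m["t"];return (m["intrinsics"]@P/P[2])[:2]
print("tip",pr([.5493,.0411,.195]),"knob ctr",pr([.5485,.04,.213]),"top",pr([.5485,.04,.225]),"bot",pr([.5485,.04,.201]))
b=cv2.imread("pics/side0.png")[150:225,315:365];n=bot.capture("side");a=n[150:225,315:365]
cv2.imwrite("pics/s3.png",cv2.resize(np.hstack([b,a]),None,fx=8,fy=8,interpolation=cv2.INTER_CUBIC))
s=bot.read_state();print(s["position"],s["opening"],s["grasp_force"],s["force"])
```

```text
tip [343.3711 200.2556] knob ctr [343.2125 195.2451] top [343.357  191.7507] bot [343.0695 198.7028]
[0.5493 0.0411 0.2059] 0.006939825733712858 0.46578729670727625 [-0.618  -0.2751  0.9027]
```

View pics/s3.png

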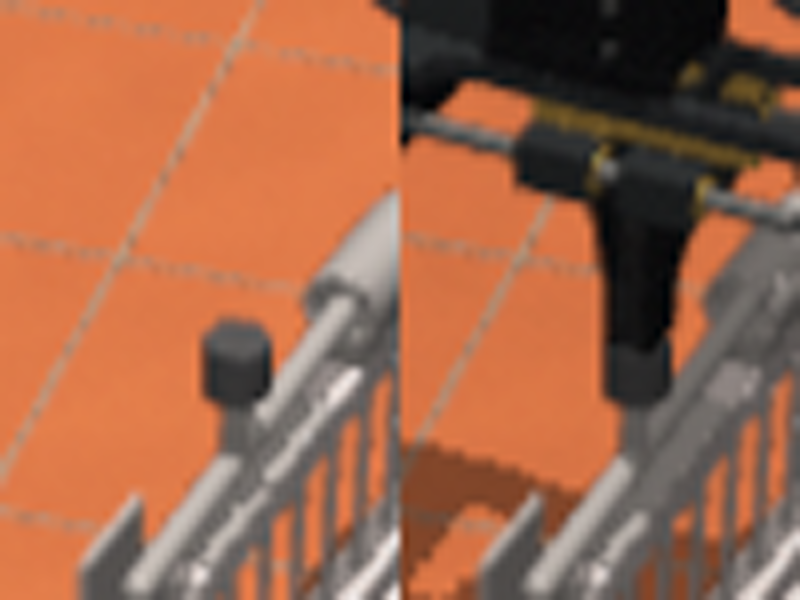

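The side view shows the fingertips ending at row ~193, right on the knob's top face. The tool calibration predicted row 200, so the tips sit about 25–30 mm higher than the stated tool geometry puts them. The knob hasn't moved. I'll reopen, go about 3 cm deeper and close again. The fingers straddle the gate, with nothing beneath them at that depth.

Emit:
{"name": "apply_moves", "arguments": {"steps": [[[0,0,-0.5,0,0,0,0.3],[0,0,-0.5,0,0,0,0.3],[0,0,-0.5,0,0,0,0.3],[0,0,-0.5,0,0,0,0.3],[0,0,-0.5,0,0,0,0.3],[0,0,-0.5,0,0,0,0.3],[0,0,-0.5,0,0,0,0.3],[0,0,0.7,0,0,0,0.3],[0,0,1.9,0,0,0,0.3],[0,0,3,0,0,0,0.3],[0,0,3,0,0,0,0.3],[0,0,3,0,0,0,-1],[0,0,3,0,0,0,-1],[0,0,3,0,0,0,-1],[0,0,3,0,0,0,-1],[0,0,3,0,0,0,-1],[0,0,3,0,0,0,-1]]]}}

```text
time_s: 6.42
position: [0.5493, 0.041, 0.176]
tcp_rot: [[0.143, 0.99, 0.0], [0.99, -0.143, -0.0], [-0.0, 0.0, -1.0]]
force: [-0.4, -0.3, 2.0]
opening: 0.284
grasp_force: 30.0
```

The knob is held (opening 0.28, 30 N). Now I lift it 12 mm.

Emit:
{"name": "apply_moves", "arguments": {"steps": [[[0.1,0,-0.3,0,0,0,-1],[0.2,0,-0.6,0,0,0,-1],[0.3,0,-0.9,0,0,0,-1],[0.4,0,-1.2,0,0,0,-1],[0.4,0,-1.2,0,0,0,-1]]]}}

```text
time_s: 7.05
position: [0.5496, 0.0453, 0.1879]
tcp_rot: [[0.143, 0.99, -0.0], [0.99, -0.143, 0.0], [0.0, -0.0, -1.0]]
force: [0.8, -0.6, -5.3]
opening: 0.287
grasp_force: 30.0
```

Emit:
{"name": "apply_moves", "arguments": {"steps": [[[0.6,0,0,0,0,0,-1],[1.2,0,0,0,0,0,-1],[1.8,0,0,0,0,0,-1],[2.2,0,0,0,0,0,-1]]]}}

```text
time_s: 7.55
position: [0.553, 0.0674, 0.1878]
tcp_rot: [[0.143, 0.99, 0.0], [0.99, -0.143, 0.0], [0.0, 0.0, -1.0]]
force: [0.7, -2.6, -3.6]
opening: 0.286
grasp_force: 30.0
```

Emit:
{"name": "apply_moves", "arguments": {"steps": [[[0.7,0,0,0,0,0,-1],[1.4,0,0,0,0,0,-1],[2.1,0,0,0,0,0,-1],[2.7,0,0,0,0,0,-1],[2.7,0,0,0,0,0,-1]]]}}

```text
time_s: 8.18
position: [0.557, 0.0947, 0.1878]
tcp_rot: [[0.143, 0.99, 0.0], [0.99, -0.143, 0.002], [0.002, 0.0, -1.0]]
force: [-0.1, 1.7, -3.7]
opening: 0.289
grasp_force: 30.0
```

Run:
```python
from h import *
s=bot.read_state();print(s["position"],s["force"],s["opening"])
w=bot.capture("wrist");n=bot.capture("side")
cv2.imwrite("pics/d4.png",np.hstack([cv2.resize(n[150:250,300:390],(450,500),interpolation=cv2.INTER_CUBIC),cv2.resize(w[130:480,200:440],(343,500))]))
```

```text
[0.557  0.0947 0.1878] [-0.0985  1.6784 -3.6651] 0.28882366800781717
```

View pics/d4.png

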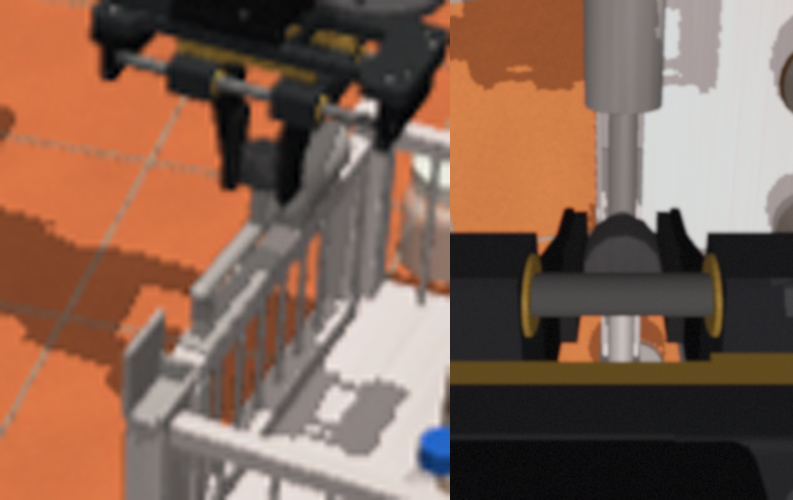

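The side view shows the bolt's tip near crop (255,230), well clear of the keeper wall at about (145,350). The wrist view shows the knob between the pads. The bolt is drawn about 49 mm, so the knob is about 176 mm from the hinge. Next I swing along the arc, turning with the gate.

Emit:
{"name": "apply_moves", "arguments": {"steps": [[[0,-0.7,0,0,0,2.3,-1],[0.05,-1.4,0,0,0,4.6,-1],[0.13,-2.1,0,0,0,6.9,-1],[0.22,-2.8,0,0,0,9.2,-1],[0.22,-2.8,0,0,0,9.2,-1]]]}}

```text
time_s: 8.9
position: [0.5305, 0.0997, 0.1882]
tcp_rot: [[0.3, 0.954, 0.003], [0.954, -0.3, 0.0], [0.001, 0.003, -1.0]]
force: [4.3, 1.6, -4.9]
opening: 0.287
grasp_force: 30.0
```

Emit:
{"name": "apply_moves", "arguments": {"steps": [[[0.01,-0.7,0,0,0,2.3,-1],[0.06,-1.4,0,0,0,4.6,-1],[0.13,-2.1,0,0,0,6.9,-1],[0.22,-2.8,0,0,0,9.2,-1],[0.35,-3.5,0,0,0,11.5,-1],[0.44,-3.9,0,0,0,12.9,-1],[0.44,-3.9,0,0,0,12.9,-1],[0.44,-3.9,0,0,0,12.9,-1]]]}}

```text
time_s: 9.9
position: [0.4948, 0.1153, 0.1882]
tcp_rot: [[0.505, 0.863, 0.002], [0.863, -0.505, -0.0], [0.001, 0.002, -1.0]]
force: [4.7, -0.5, -3.9]
opening: 0.289
grasp_force: 30.0
```

Run:
```python
from h import *
s=bot.read_state();print(s["position"],s["force"],s["opening"],s["time_s"])
t=bot.capture("top");n=bot.capture("side")
cv2.imwrite("pics/e5.png",np.hstack([cv2.resize(t[190:290,170:350],(540,300),interpolation=cv2.INTER_CUBIC),cv2.resize(n[140:300,290:430],(262,300))]))
```

```text
[0.4948 0.1153 0.1882] [ 4.6991 -0.4541 -3.9096] 0.2891331049348831 9.9
```

View pics/e5.png

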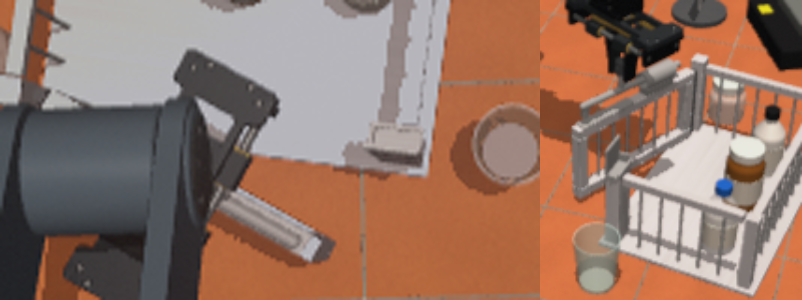

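The top view shows the gate swung out, with its free edge near crop (318,245), full (276,271.7). The bottles and beaker are where they were. I'll check the opening at the edge.

Run:
```python
from h import *
u=np.array([.143,.99]);k=np.array([.549,.0405]);h=k+u*.23
for uv in((276,271.7),(277.5,271.5)):
    e=plane("top",uv,.150)[:2];d=h-e
    print(e,"r",np.linalg.norm(d),"ang",np.arctan2(u[1],u[0])-np.arctan2(d[1],d[0]))
e=plane("side",(310.3,208.3),.150)[:2];d=h-e;print("side",e,np.linalg.norm(d),np.arctan2(u[1],u[0])-np.arctan2(d[1],d[0]))
p=np.array([.4948,.1153]);d=h-p;a=np.arctan2(u[1],u[0])-np.arctan2(d[1],d[0]);print("tcp",np.linalg.norm(d),a,"edge mm",2*270*np.sin(a/2))
```

```text
[0.4502 0.0246] r 0.27690533104615833 ang 0.3520933492314864
[0.4506 0.0208] r 0.28002669603813624 ang 0.3444682475996521
side [0.4519 0.0328] 0.26891727835334844 0.3610342798082904
tcp 0.1759632862275537 0.3743052174903472 edge mm 100.47347075758917
```

The estimates put the edge at 94–100 mm. I'll add about 3 mm, settle, and hand in while still holding.

Emit:
{"name": "apply_moves", "arguments": {"steps": [[[0.0,-0.1,0,0,0,0.4,-1],[0.0,-0.2,0,0,0,0.8,-1],[0.0,-0.2,0,0,0,0.8,-1],[0.0,-0.2,0,0,0,0.8,-1],[0.0,-0.2,0,0,0,0.8,-1],[0.0,-0.2,0,0,0,0.8,-1]]]}}

```text
time_s: 10.75
position: [0.4922, 0.1165, 0.1879]
tcp_rot: [[0.517, 0.856, 0.001], [0.856, -0.517, -0.0], [0.0, 0.001, -1.0]]
force: [4.7, -1.3, -5.1]
opening: 0.289
grasp_force: 30.0
```

Run:
```python
from h import *
s=bot.read_state();print(s["position"],s["opening"],s["grasp_force"],s["force"],s["qvel"])
if s["grasp_force"]>20 and s["opening"]>.25: print(bot.hand_in())
```

```text
[0.4922 0.1165 0.1879] 0.28913257904224815 30.006665037944913 [ 4.6759 -1.288  -5.1178] [-0.0631 -0.0689 -0.041  -0.1045 -0.03    0.0191]
the job is handed in; nothing more can be done
None
```

I raised the bolt, drew it out over the lip and pulled the gate open; the job was handed in at about 10.8 s with the arm still holding the knob, the free edge an estimated 10 cm open, and the bottles and beaker unmoved in the last pictures.

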